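# Measure the vise gap with a taper blade

## Robot

A 6-joint arm with a two-finger parallel gripper is mounted at the origin on the work surface. World frame = base frame: x ahead of the robot, y to its left, z up, the work surface at z = 0. Lengths are in m, angles in rad, forces in N, time in s.
With the tool pointing down it reaches from about 0.25 to 0.775 m from the base axis. Payload 4 kg.
Tool frame: the origin (TCP) lies at the very end of the fingers, on their centre line; the grasp point (between the pads) lies 19 mm behind it; z points along the fingers, y is the direction in which the jaws open and shut (so a half turn about z gives the same grasp; the last joint's range is limited). The gripper opens to 85 mm and grips with 20 to 120 N. Pads are 22 mm wide; open, the fingers measure 114 mm over their backs; the gripper's body (76 mm by 85 mm) begins 54 mm behind the grasp point. The pads swing forward as they close: fully open they stand 13 mm farther back than shut.
Start: joints at [-1.291, 0.087, 1.371, -0, 1.684, -0.103], TCP at [0.205, -0.51, 0.231] pointing down, gripper open.
Joint ranges: [-3.1, 3.1], [-0.76, 2.03], [0.27, 2.55], [-1.08, 4.22], [0.17, 2.65], [-2.57, 2.57]. Speed limits (rad/s): [2.79, 2.79, 3.14, 3.14, 3.14, 3.14].

## Interface

Orientations are given as a unit quaternion [w, x, y, z].
In Python, from cell import arm gives the robot as it stands.
- The arm moves only by the shell command python3 -m pendant 'ROWS'. ROWS is JSON, a list of rows, each a list of 3 entries, a list of its own where there are three numbers: the shift along the tool's x, y, z as a fraction of full scale, then the turn, a rotation vector about the tool's x, y, z as a fraction of full scale, then the closure, from -1 (fully open) to 1 (shut), so that 0 is half open. In form: [[[dx, dy, dz], [ax, ay, az], hand], ...]. A call has 1 to 10 rows; each row is the pose to reach, as a shift and turn from the pose measured when the call began, along the tool's axes at that moment; what a row does not reach only later rows make up. Full scale, the value 1, is 0.15 m for a shift and 30 degrees for a turn. A row lasts 1/10 s, in which the tool goes at most 50 mm and 8.59 degrees, less where a joint would pass 70% of its speed; a pose out of reach is approached as far as the arm can. A call with a number of a shift or a turn outside -1 to 1 is refused whole. A call with a gripper value outside its range is refused whole. The fingers move at their own pace and stop on an object; the grip force is fixed at half the most. Time passes only in rows, so rows that repeat a pose let the fingers close. It gives the time, the measured TCP pose, the force and the opening at its end, in the units of the state.
- arm.get_state(): the state, without advancing time (a new reading comes with each control period).
- arm.read_camera(name): name is "scene" or "top" or "wrist"; returns a dict with "color" (400x640x3 uint8, red, green, blue), "z_map" (400x640 float32, m along the optical axis (not along the pixel's ray), 0 where there is no reading), "intrinsics" (3x3 intrinsics, pixels), "origin" and "rotation" of the camera in the world; the wrist camera has in their place "tool_from_camera" (4x4, takes a point from camera to tool coordinates, whose origin is the TCP and whose axes are the flange's). Camera axes: x right, y up, looking along -z (the intrinsics and any distortion apply to the point x, -y, -z); pixel columns grow to the right and rows downward; lengths in m; the calibration is good to about 2 mm. The wrist camera is an equidistant fisheye: a pixel r from the principal point sees the ray r / f radians off the axis. A picture is of the moment at which its call begins: read the wrist's pose just before it.
- arm.job_done(): hands the job in, once; it reports no verdict.
The state is a dict: "time": time; "joints": joint angles; "joint_vel": joint speeds; "joint_torque": joint torques, N m; "eef_pos": TCP position; "ee_rot": TCP orientation; "wrist_force": force on the tool from outside, world axes, zero at the start; "moment": the same for the moment, N m; "finger_gap": finger opening in m.
Only numpy, scipy, OpenCV 4.12 (cv2) and the standard library are available. Lean on these libraries where they do the work, as an engineer would, in place of code of your own. Each camera call takes 0.05 s, during which the arm holds its last target.

## Task

Press the three keys on the grey gap reader one at a time: green to wake it, then yellow to zero it, then blue to start the reading, letting each spring back before the next. Then lift the orange-handled taper gauge out of its wooden holder and slide its steel blade straight down between the two vise jaw plates, near their middle, until it drags snugly on both, without forcing it, and finish while still holding the gauge upright and still at that depth. Leave the vise opening and the loose parts on the bench as they are.

Things in the scene. Friction and masses are not known exactly. Their poses are not given: they have to be found in the camera images.
- reader: grey box, 170 mm along its x, 75 mm along its y, 24 mm high, fixed to the bench, with a black display strip along its +y edge. Its three keys stand in a row along its x, 52 mm apart, in any order of colour. Origin at the centre of its underside
- green_top (a point): top centre of the green round spring key (24 mm across) on the reader, when up 42 mm above the bench
- yellow_top (a point): top centre of the yellow round spring key (24 mm across) on the reader, when up 42 mm above the bench
- blue_top (a point): top centre of the blue round spring key (24 mm across) on the reader, when up 42 mm above the bench
- green (a joint): travel of the green key: 0 up, 0.006 fully down; it springs back. Starts moving at 1.5 N, fully down at 5 N; counts as pressed from 0.0045
- yellow (a joint): travel of the yellow key: 0 up, 0.006 fully down; it springs back. Starts moving at 1.5 N, fully down at 5 N; counts as pressed from 0.0045
- blue (a joint): travel of the blue key: 0 up, 0.006 fully down; it springs back. Starts moving at 1.5 N, fully down at 5 N; counts as pressed from 0.0045
- holder: dark wooden block 60 x 64 x 100 mm high, fixed, with an upright slot 15 mm (its x) by 28 mm (its y) in which the gauge's blade stands. Origin at the centre of its underside
- gauge: taper gauge, 90 g, z up. Origin at the underside of its black collar (34 x 46 x 8 mm). Orange grip 18 mm thick (x), 34 mm wide (y), 8 to 50 mm above the origin. Steel blade hangs 95 mm below the origin, 22 mm wide (y), its thickness (x) growing evenly from 3 mm at the tip to 11.3 mm; it flexes a little about y to centre itself. Starts upright, collar on the holder's top; lift it 100 mm to clear
- blade_tip (a point): middle of the blade's tip, 95 mm below the gauge's origin when the blade is straight
- vise: cast-iron bench vise, fixed, 130 mm high, jaws 80 mm wide along its y. Origin on the bench below the middle of the fixed plate's face; x points from the sliding jaw (near side, T-handle towards -x) to the fixed jaw. Its jaws reach from x = -63 to +50 mm
- gap_mouth (a point): point at the jaw top (130 mm above the bench) in the plane of the fixed plate's face, mid width; axes as the vise's. The gap lies on its -x side, its middle half the gap away. The top 8 mm of both plates are bevelled back 7 mm each (a funnel); below that the faces are parallel, clear to 90 mm under the jaw top
- jaw (a joint): position of the sliding jaw = gap between the two plates before the blade pushes them (m), 0.005 to 0.007 at the start. The screw holds it (150 N); it must stay
- jaw_top (a point): middle of the top of the sliding jaw
- back_plate: steel plate of the fixed jaw, 74 mm wide, face in the vise's plane x = 0
- front_plate: steel plate of the sliding jaw, 74 mm wide, backed by springs; its face starts at vise x = minus the gap
- plate_spring (a joint): how far the sliding jaw's plate is pushed back on its springs (m): 0 at rest, stop at 0.006; 2.5 N preload, then 1.6 N per mm. Snug: both plates pressed with over 1.5 N and this below 0.0025; each 11.4 mm more blade depth adds 1 mm. Blade friction is about 0.6, so the drag at the handle is about 3 N at first touch and 8 N at that limit
- padlock: brass padlock body 50 x 42 x 20 mm lying flat, loose, bystander; origin under its centre
- shackle: steel U-shackle about 60 mm long and 36 mm wide, 8 mm thick, lying flat, loose, bystander
- dial: chrome dial knob, 48 mm across, 24 mm high, loose, bystander; origin under its centre
- tension_tool: black L-shaped flat tool 76 mm long, 4 mm thick, loose, bystander

How it is judged:
On the way, in this order (a step that is already met when the one before it is completed fails the run):
1. the green key is pressed alone (value of joint green above 0.0045 m and value of joint each of yellow, blue below 0.0015 m), for 0.02 s.
2. then the yellow key is pressed, the green one being up again (value of joint yellow above 0.0045 m and value of joint each of green, blue below 0.0015 m), for 0.02 s.
3. then the blue key is pressed, the others being up again (value of joint blue above 0.0045 m and value of joint each of green, yellow below 0.0015 m), for 0.02 s.
4. then the gauge's blade is between the plates, its tip at least 10 mm below the jaw top (x of blade_tip in the frame of gap_mouth between -0.012 and 0.002 m and y of blade_tip in the frame of gap_mouth between -0.022 and 0.022 m and z of blade_tip in the frame of gap_mouth below -0.01 m and value of joint each of green, yellow, blue below 0.0015 m), for 0.05 s.
At the end, for the whole second after the job is handed in: Gauge held in the fingers (>2 N), still, upright within 0.1 rad; tip between the plates within 22 mm of their middle and 18 to 88 mm below the jaw top, collar above the jaws; both plates pressed by the blade with >1.5 N, sprung plate pushed back <2.5 mm; all keys up (x of blade_tip in the frame of gap_mouth between -0.012 and 0.002 m and y of blade_tip in the frame of gap_mouth between -0.022 and 0.022 m and z of blade_tip in the frame of gap_mouth between -0.088 and -0.018 m and contact force between gauge and front_plate above 1.5 N and contact force between gauge and back_plate above 1.5 N and value of joint plate_spring below 0.0025 m and contact force between the fingers and gauge above 2 N and linear speed of gauge below 0.01 m/s and angle between gauge's own z axis and vertical below 0.1 rad and z of gauge in the frame of gap_mouth above 0.004 m and contact force between gauge and holder below 0.1 N and value of joint each of green, yellow, blue below 0.0015 m); the arm keeps its last pose, push and grip.
It fails at once if a loose bystander part is moved by over 15 mm (distance of any of padlock, shackle, dial, tension_tool from where it was at the start of the episode above 0.015 m).
It fails at once if the vise's sliding jaw is shifted by over 2 mm (distance of jaw_top from where it was at the start of the episode above 0.002 m).
It fails at once if two keys are pressed at once (value of joint each of green, yellow above 0.003 m or value of joint each of green, blue above 0.003 m or value of joint each of yellow, blue above 0.003 m).
It fails at once if the blade is forced: the sprung plate is pushed back by over 4.5 mm (value of joint plate_spring above 0.0045 m).
It also fails if it takes over 61 s, if anything falls off the work surface, if the arm or the gripper's body presses on something with over 40 N, if the wrist force passes 120 N, or if a joint passes its speed limit or range.

## Working session

There is one attempt and no reset: what is moved stays moved. The work goes in short steps, Python scripts to look and compute and a shell command to move; the robot and the scene stay as the last step left them, time stands still between calls to the robot, and variables do not carry over. Pictures are saved under pics/ and viewed, and the job is handed in when it is done.

```bash
ls; mkdir -p pics
python3 - <<'E'
from cell import arm
import cv2,numpy as np,pickle
s=arm.get_state();print(s)
d={}
for n in["scene","top","wrist"]:
    c=arm.read_camera(n);d[n]=c
    cv2.imwrite(f"pics/{n}0.png",c["color"][:,:,::-1])
    print(n,c["intrinsics"],c.get("origin"),c.get("rotation"),c.get("tool_from_camera"))
pickle.dump(d,open("c0.pkl","wb"))
E
```

```text
pics
{'time': 0.0, 'joints': array([-1.29106669e+00,  8.79558186e-02,  1.37227753e+00, -3.41678448e-05,
        1.68363292e+00, -1.03112206e-01]), 'joint_vel': array([ 0.00085091, -0.00180141, -0.00085019, -0.00102398,  0.00029793,
       -0.00066881]), 'joint_torque': array([-1.53329303e-03, -3.51862800e+01, -3.13277149e+01, -3.50629498e-04,
        1.05586520e-02,  5.52372175e-07]), 'eef_pos': array([ 0.20529287, -0.50969333,  0.2301269 ]), 'ee_rot': array([-1.13087836e-03,  9.81734618e-01,  1.90252060e-01, -1.17170697e-04]), 'wrist_force': array([ 0.03931214,  0.64013843, -0.04274378]), 'moment': array([ 0.02688488, -0.02396303,  0.01479422]), 'finger_gap': 0.08526388509116731}
scene [[434.30587374   0.         325.98169636]
 [  0.         434.30587374 196.6139194 ]
 [  0.           0.           1.        ]] [0.93763564 0.25325504 0.86556253] [0.47236714 0.1324092  0.23249408 0.83981164] None
top [[422.48341327   0.         314.03688438]
 [  0.         422.48341327 200.99751304]
 [  0.           0.           1.        ]] [0.47857102 0.00849145 0.97699942] [-0.69940384 -0.0315878   0.03961768  0.71292841] None
wrist [[309.70691629   0.         323.01750058]
 [  0.         309.70691629 197.54620856]
 [  0.           0.           1.        ]] None None [[ 3.81557228e-04  9.45771681e-01  3.24831928e-01  8.28173832e-02]
 [ 9.99999398e-01 -2.65504436e-05 -1.09732545e-03 -1.85167680e-04]
 [-1.02919490e-03  3.24832151e-01 -9.45771122e-01 -1.42128515e-01]
 [ 0.00000000e+00  0.00000000e+00  0.00000000e+00  1.00000000e+00]]
```

View pics/scene0.png

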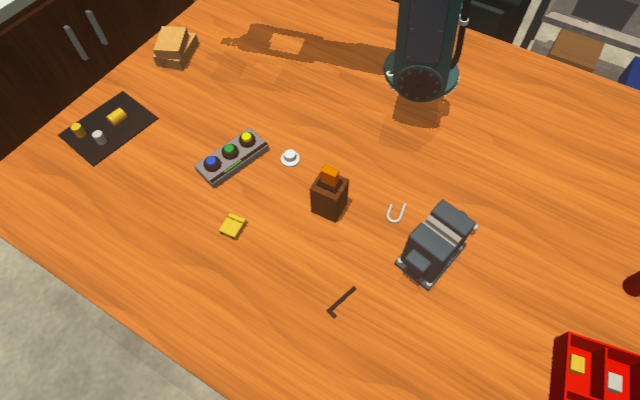

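View pics/top0.png

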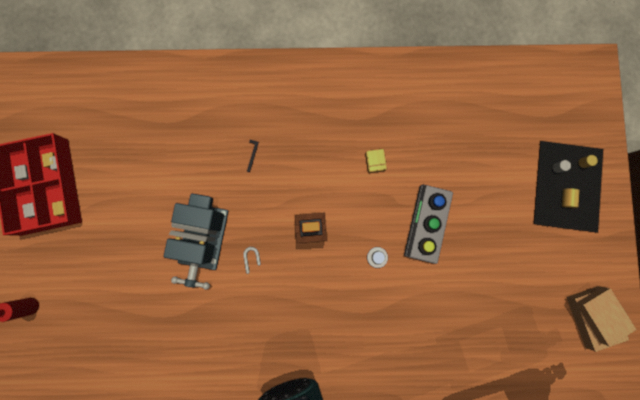

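View pics/wrist0.png

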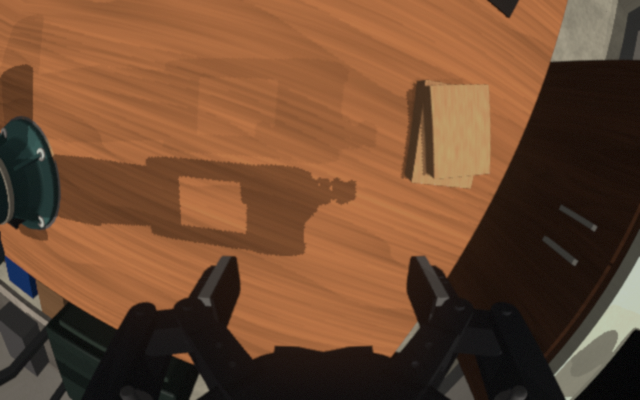

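The top view shows the vise near (195,232), the holder with the gauge near (311,230), and the reader near (430,224). Blue is at (437,201), green at (433,224) and yellow at (428,247). I'll enlarge these and measure.

```bash
cat > h.py <<'E'
import numpy as np,cv2,pickle
from scipy.spatial.transform import Rotation as R
def q2R(q): return R.from_quat([q[1],q[2],q[3],q[0]]).as_matrix()
def ray(c,u,v):
    K=c["intrinsics"]; d=np.array([(u-K[0,2])/K[0,0],-(v-K[1,2])/K[1,1],-1.]); return d
def pt_plane(c,u,v,z):
    d=q2R(c["rotation"])@ray(c,u,v); o=np.array(c["origin"]); return o+d*(z-o[2])/d[2]
def pt_depth(c,u,v):
    d=q2R(c["rotation"])@ray(c,u,v); return np.array(c["origin"])+d*c["z_map"][int(round(v)),int(round(u))]
def proj(c,p):
    q=q2R(c["rotation"]).T@(np.array(p)-c["origin"]);K=c["intrinsics"]
    return K[0,0]*q[0]/-q[2]+K[0,2], K[1,2]-K[1,1]*q[1]/-q[2]
def crop(c,u0,v0,u1,v1,s,fn):
    im=c["color"][v0:v1,u0:u1,::-1]; cv2.imwrite(fn,cv2.resize(im,None,fx=s,fy=s,interpolation=cv2.INTER_CUBIC))
E
python3 - <<'E'
from h import *
d=pickle.load(open("c0.pkl","rb"));t=d["top"];s=d["scene"]
crop(t,155,185,235,295,5,"pics/tv.png")
crop(t,285,180,460,280,4.5,"pics/th.png")
crop(s,300,150,480,290,4.4,"pics/sv.png")
hsv=cv2.cvtColor(t["color"],cv2.COLOR_RGB2HSV)
for n,(lo,hi) in dict(blue=(105,125),green=(50,80),yellow=(22,34)).items():
    for cam in("top","scene"):
        c=d[cam];hsv=cv2.cvtColor(c["color"],cv2.COLOR_RGB2HSV)
        m=((hsv[...,0]>=lo)&(hsv[...,0]<=hi)&(hsv[...,1]>120)&(hsv[...,2]>60)).astype(np.uint8)
        w=np.zeros_like(m)
        if cam=="top": w[185:265,418:455]=1   # reader
        else: w[125:185,195:270]=1
        m*=w
        nn,l,st,ce=cv2.connectedComponentsWithStats(m)
        k=1+np.argmax(st[1:,4]);print(n,cam,st[k],ce[k],pt_plane(c,*ce[k],.042),pt_depth(c,*ce[k]))
E
```

```text
blue top [434 195  11  12 101] [438.95049505 200.63366337] [ 0.5686073  -0.28181248  0.042     ] [ 0.56848729 -0.28142553  0.04324624]
blue scene [206 157  10   7  62] [210.5 160. ] [ 0.56755659 -0.28322826  0.042     ] [ 0.56763024 -0.2831215   0.04216389]
green top [429 218  11  11  99] [433.74747475 223.07070707] [ 0.51880608 -0.2677516   0.042     ] [ 0.51874009 -0.26729848  0.04353366]
green scene [224 145  10   7  59] [228.59322034 147.86440678] [ 0.51751623 -0.26911072  0.042     ] [ 0.51917695 -0.26704582  0.04525553]
yellow top [423 241  12  11 115] [428.45217391 245.97391304] [ 0.4685303  -0.25359193  0.042     ] [ 0.46859565 -0.25188617  0.0480854 ]
yellow scene [241 132  11  10  82] [245.98780488 136.52439024] [ 0.46847332 -0.25444364  0.042     ] [ 0.4718029  -0.25084058  0.04784471]
```

View pics/tv.png

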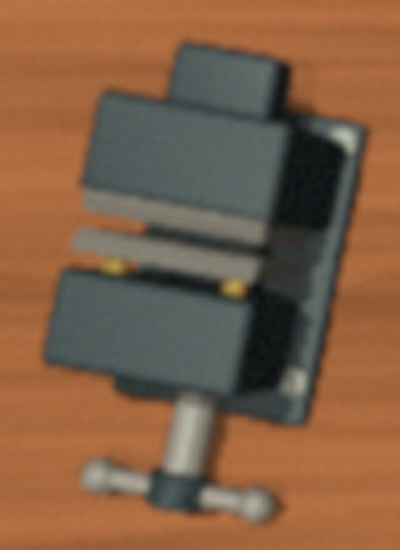

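View pics/th.png

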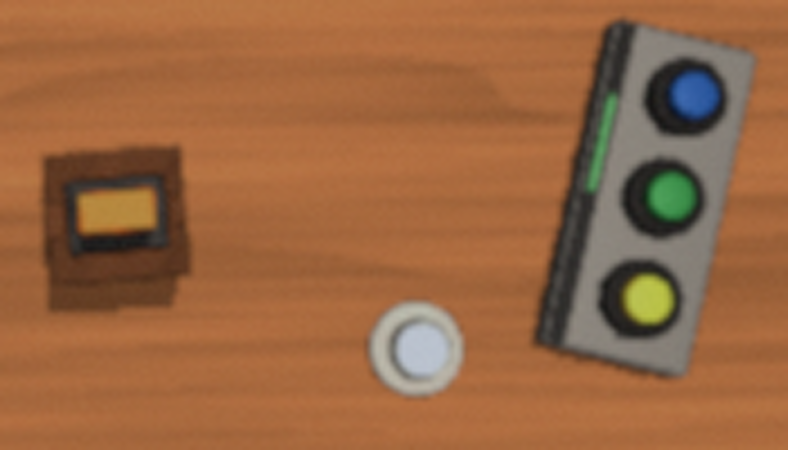

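View pics/sv.png

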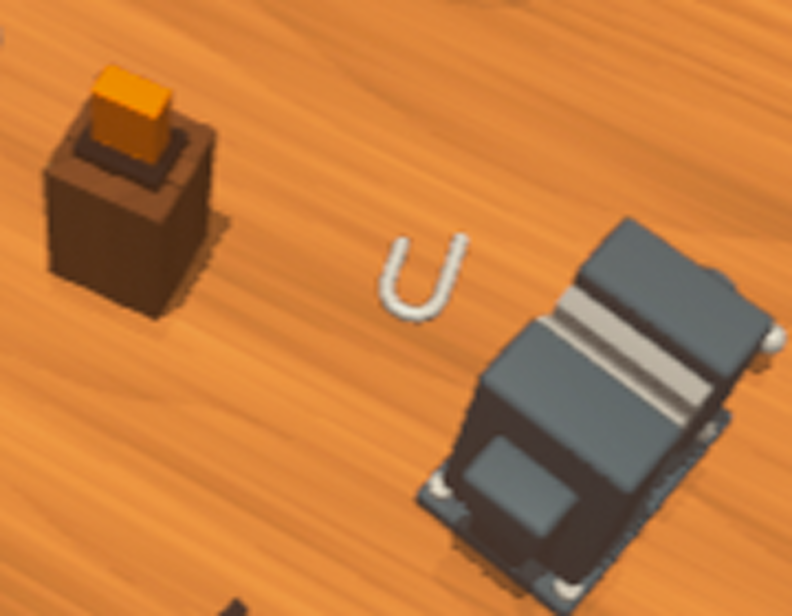

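```bash
cat >> h.py <<'E'
def goal(target,yaw=None):
    """fractions for world target, optional tool yaw turn (rad about tool z)"""
    from cell import arm
    s=arm.get_state();M=q2R(s["ee_rot"]);d=M.T@(np.array(target)-s["eef_pos"])
    print("t",round(s["time"],2),"pos",s["eef_pos"].round(4),"ydir",M[:,1].round(3),"zdir",M[:,2].round(3),"F",s["wrist_force"].round(2),"gap",round(s["finger_gap"],4))
    print("frac",(d/.15).round(3),"mm",(d*1000).round(1))
    if yaw is not None: # desired tool y world direction angle
        D=np.column_stack([np.cross([np.cos(yaw),np.sin(yaw),0],[0,0,-1]),[np.cos(yaw),np.sin(yaw),0],[0,0,-1]])
        rv=R.from_matrix(M.T@D).as_rotvec(degrees=True);print("turn frac",(rv/30).round(3),"deg",rv.round(2))
E
python3 - <<'E'
from h import *
d=pickle.load(open("c0.pkl","rb"));t=d["top"];s=d["scene"]
for n,z,pts in [("grip top",.15,[(76,188),(155,185),(158,230),(80,235)]),]:
    P=np.array([pt_plane(t,285+u/4.5,180+v/4.5,z) for u,v in pts]);print(n,P.round(4).tolist(),P.mean(0))
P=np.array([pt_plane(s,300+u/4.4,150+v/4.4,.15) for u,v in [(113,65),(174,92),(155,123),(92,95)]]);print("grip scene",P.round(4).tolist(),P.mean(0))
for n,pts in [("fixjaw",[(105,92),(290,125),(270,220),(83,190)]),("fixplate",[(83,190),(268,220),(266,243),(83,207)]),("frontplate",[(78,230),(258,264),(252,283),(72,247)]),("slidejaw",[(62,268),(252,304),(237,393),(45,360)])]:
    P=np.array([pt_plane(t,155+u/5,185+v/5,.13) for u,v in pts]);print(n,P.round(4).tolist(),P.mean(0).round(4))
for n,pts in [("sfixjaw",[(540,318),(688,425),(630,492),(485,378)]),("sslide",[(628,218),(770,322),(712,376),(578,285)]),("frontpl",[(578,285),(712,388)]),("fixface",[(545,318),(690,420)])]:
    P=np.array([pt_plane(s,300+u/4.4,150+v/4.4,.13) for u,v in pts]);print(n,P.round(4).tolist(),P.mean(0).round(4))
# depth profile in top cam across vise centre
for v in range(200,262,1):
    p=pt_depth(t,189.5+ (231-v)*.2,v);print(v,p.round(4))
goal([.518,-.2685,.09])
E
```

```text
grip top [[0.5216, 0.0228, 0.15], [0.5223, -0.0115, 0.15], [0.5027, -0.0124, 0.15], [0.5012, 0.0214, 0.15]] [0.51197542 0.00507632 0.15      ]
grip scene [[0.5049, -0.0077, 0.15], [0.5033, 0.0237, 0.15], [0.5222, 0.0249, 0.15], [0.524, -0.0072, 0.15]] [0.51358728 0.00842075 0.15      ]
fixjaw [[0.5644, 0.2751, 0.13], [0.5497, 0.201, 0.13], [0.5118, 0.2088, 0.13], [0.5252, 0.2834, 0.13]] [0.5378 0.2421 0.13  ]
fixplate [[0.5252, 0.2834, 0.13], [0.5118, 0.2096, 0.13], [0.5027, 0.2104, 0.13], [0.5184, 0.2833, 0.13]] [0.5145 0.2467 0.13  ]
frontplate [[0.5093, 0.2851, 0.13], [0.4944, 0.2135, 0.13], [0.4869, 0.2158, 0.13], [0.5026, 0.2874, 0.13]] [0.4983 0.2505 0.13  ]
slidejaw [[0.4943, 0.2913, 0.13], [0.4786, 0.2158, 0.13], [0.4437, 0.2215, 0.13], [0.4581, 0.2974, 0.13]] [0.4687 0.2565 0.13  ]
sfixjaw [[0.5109, 0.2129, 0.13], [0.525, 0.2874, 0.13], [0.5656, 0.2786, 0.13], [0.5495, 0.205, 0.13]] [0.5378 0.246  0.13  ]
sslide [[0.4443, 0.2254, 0.13], [0.4608, 0.299, 0.13], [0.4983, 0.2874, 0.13], [0.4874, 0.2203, 0.13]] [0.4727 0.258  0.13  ]
frontpl [[0.4874, 0.2203, 0.13], [0.5036, 0.28
[... 1267 characters left out ...]
0.1288]
243 [0.4849 0.2525 0.1285]
244 [0.4829 0.253  0.1282]
245 [0.4809 0.2537 0.1271]
246 [0.4789 0.2534 0.1294]
247 [0.477  0.2539 0.1289]
248 [0.475  0.2548 0.1272]
249 [0.473  0.2552 0.1271]
250 [0.4711 0.2551 0.1289]
251 [0.469  0.2568 0.1242]
252 [0.4671 0.2556 0.1294]
253 [0.4653 0.2544 0.1349]
254 [0.4632 0.256  0.1309]
255 [0.4613 0.2565 0.1302]
256 [0.4592 0.2582 0.1257]
257 [0.4573 0.2577 0.1289]
258 [0.4554 0.2578 0.1298]
259 [0.4534 0.2583 0.1293]
260 [0.4513 0.2598 0.1254]
261 [0.4454 0.2945 0.0093]
t 0.15 pos [ 0.2053 -0.5098  0.2304] ydir [ 0.374 -0.928 -0.002] zdir [-0.     0.002 -1.   ] F [ 0.06 -0.62 -0.01] gap 0.0854
frac [ 2.534 -0.712  0.937] mm [ 380.2 -106.8  140.6]
```

Keys check out with 52 mm spacing. The gauge is at about (0.513, 0.0065) with yaw +2.5°, and the gap is near (0.508, 0.249) with vise yaw about −11°. Next I move towards green, shutting the fingers and turning on the way.

```bash
python3 -m pendant '[[[0.3,-0.1,0],[0,0,0],1],[[0.6,-0.2,0],[0,0,-0.2],1],[[0.9,-0.3,0],[0,0,-0.4],1],[[1,-0.5,0.1],[0,0,-0.7],1],[[1,-0.7,0.3],[0,0,-0.9],1],[[1,-0.71,0.35],[0,0,-1],1]]'
python3 -c "
from h import *;goal([.518,-.2685,.09],np.radians(2.5))"
```

```text
time: 0.75
eef_pos: [0.3022, -0.3484, 0.1719]
ee_rot: [-0.007, 0.898, 0.441, -0.001]
wrist_force: [0.7, -0.0, -0.8]
finger_gap: -0.0001
t 0.75 pos [ 0.3022 -0.3484  0.1719] ydir [ 0.791 -0.612 -0.014] zdir [-0.008  0.013 -1.   ] F [ 0.72 -0.03 -0.78] gap -0.0001
frac [1.299 0.82  0.542] mm [194.8 123.   81.3]
turn frac [-0.022 -0.019 -1.341] deg [ -0.65  -0.58 -40.22]
```

```bash
python3 -m pendant '[[[0.3,0.2,0.1],[0,0,-0.2],1],[[0.6,0.4,0.2],[0,0,-0.4],1],[[0.9,0.6,0.3],[0,0,-0.6],1],[[1,0.82,0.4],[0,0,-0.8],1],[[1,0.82,0.5],[-0.02,-0.02,-1],1],[[1,0.82,0.5],[-0.02,-0.02,-1],1]]'
python3 -c "
from h import *;goal([.518,-.2685,.052],np.radians(2.5))"
```

```text
time: 1.35
eef_pos: [0.49, -0.3018, 0.0916]
ee_rot: [-0.004, 0.752, 0.659, -0.002]
wrist_force: [-0.3, -0.8, -0.3]
finger_gap: -0.0001
t 1.35 pos [ 0.49   -0.3018  0.0916] ydir [ 0.991 -0.132 -0.009] zdir [-0.009  0.004 -1.   ] F [-0.29 -0.78 -0.32] gap -0.0001
frac [0.244 0.158 0.263] mm [36.5 23.8 39.5]
turn frac [-0.017 -0.008 -0.336] deg [ -0.51  -0.23 -10.09]
```

```bash
python3 -m pendant '[[[0.244,0.158,0.1],[-0.017,-0.01,-0.336],1],[[0.244,0.158,0.26],[-0.017,-0.01,-0.336],1],[[0.244,0.158,0.26],[-0.017,-0.01,-0.336],1],[[0.244,0.158,0.26],[-0.017,-0.01,-0.336],1]]'
python3 -c "
from h import *;goal([.518,-.2685,.037],np.radians(2.5))
from cell import arm
c=arm.read_camera('wrist');cv2.imwrite('pics/w1.png',c['color'][:,:,::-1])
c=arm.read_camera('scene');crop(c,170,90,310,200,5,'pics/s1.png')"
```

```text
time: 1.75
eef_pos: [0.5171, -0.269, 0.0532]
ee_rot: [0.0, 0.693, 0.721, -0.001]
wrist_force: [0.5, 0.7, 0.6]
finger_gap: -0.0002
t 1.75 pos [ 0.5171 -0.269   0.0532] ydir [ 0.999  0.041 -0.001] zdir [-0.001 -0.001 -1.   ] F [0.47 0.7  0.62] gap -0.0002
frac [0.003 0.006 0.108] mm [ 0.5  0.9 16.2]
turn frac [-0.001  0.003 -0.006] deg [-0.04  0.08 -0.17]
```

View pics/w1.png

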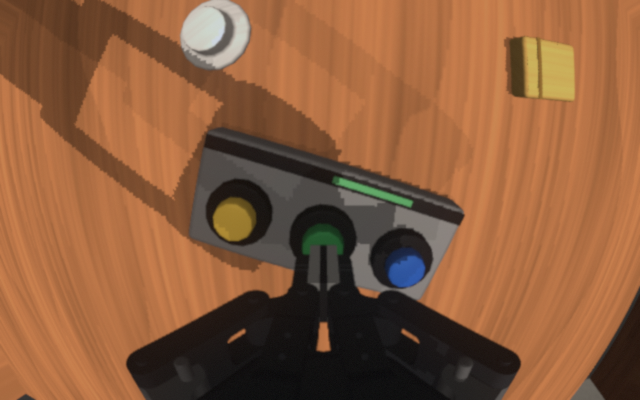

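View pics/s1.png

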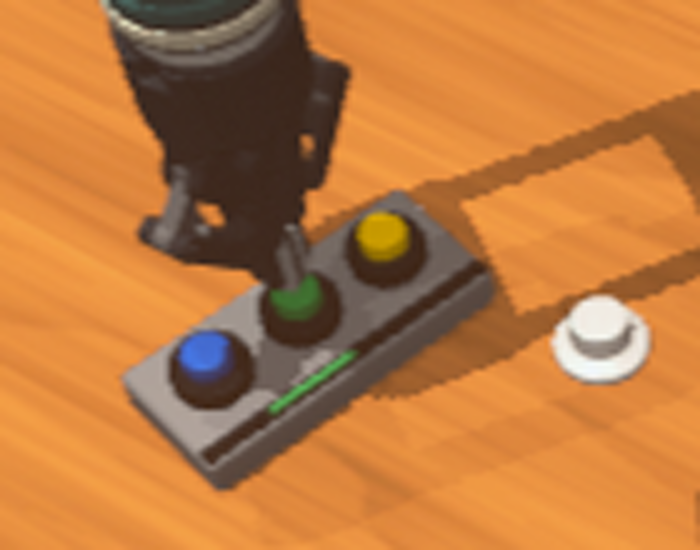

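The fingertip is over the green key (wrist picture, 323,240). Pressing down to z≈0.035, then back up.

```bash
python3 -m pendant '[[[0,0.006,0.06],[0,0,0],1],[[0,0.006,0.1],[0,0,0],1],[[0,0.006,0.12],[0,0,0],1],[[0,0.006,0.12],[0,0,0],1],[[0,0.006,0.12],[0,0,0],1]]'
python3 -c "
from h import *;goal([.4685,-.254,.056])"
```

```text
time: 2.35
eef_pos: [0.5201, -0.2715, 0.04]
ee_rot: [0.004, 0.693, 0.721, -0.0]
wrist_force: [-2.7, -0.3, 9.9]
finger_gap: 0.0002
t 2.35 pos [ 0.5201 -0.2715  0.04  ] ydir [0.999 0.04  0.005] zdir [ 0.006 -0.007 -1.   ] F [-2.73 -0.29  9.93] gap 0.0002
frac [ 0.13  -0.339 -0.11 ] mm [ 19.5 -50.8 -16.4]
```

```bash
python3 -c "
from h import *
from cell import arm
c=arm.read_camera('scene');crop(c,170,90,310,200,5,'pics/s2.png');pickle.dump(c,open('s2.pkl','wb'))
print(arm.get_state()['wrist_force'],arm.get_state()['eef_pos'])"
```

```text
[-1.72644944 -0.01998463 10.79174331] [ 0.52013109 -0.27155912  0.03997596]
```

View pics/s2.png

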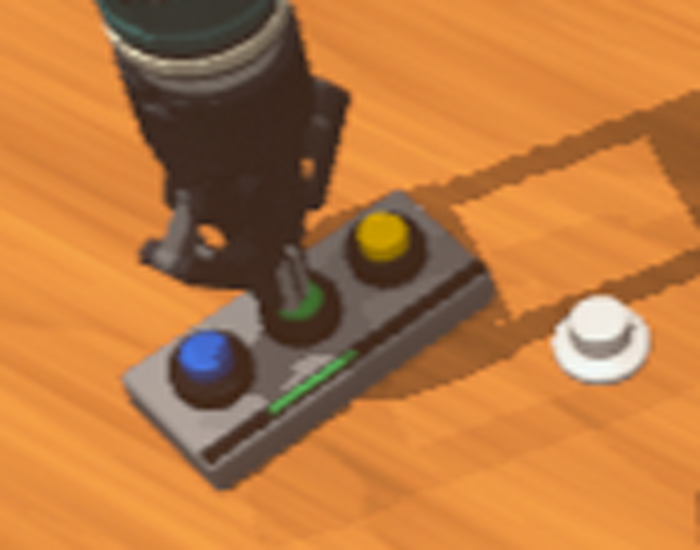

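```bash
python3 -c "
from h import *
d=pickle.load(open('c0.pkl','rb'))['scene'];c=pickle.load(open('s2.pkl','rb'))
for n,q in (('before',d),('now',c)):
    print(n)
    hsv=cv2.cvtColor(q['color'],cv2.COLOR_RGB2HSV)
    for v in range(140,160):
        print(v,' '.join('%5.1f%s'%(pt_depth(q,u,v)[2]*1000,'g' if 50<=hsv[v,u,0]<=80 and hsv[v,u,1]>120 else ' ') for u in range(218,242)))
"
```

```text
before
140  -1.2   -0.2    1.2    0.7   -1.4    0.8   -2.5    0.2    3.0    2.5   -0.2    1.2   22.9   21.6   23.0   27.6   24.8   24.6   23.8   25.6   24.2   37.1   34.8   36.5 
141  -4.2   -2.3    0.6   -1.6    3.5   -2.4   -2.0   -0.6   -0.8    2.0   -0.5   23.3   23.0   23.5   24.4   22.3   24.3   23.8   25.0   24.1   21.3   36.7   35.7   34.0 
142  -1.4   -3.0    2.0    0.6   -1.8   -1.0   -2.0   -2.9    0.4   24.7   22.1   22.0   23.8   24.4   24.6   24.0   19.9   24.8   21.4   23.2   23.4   33.6   37.4   38.8 
143  -0.2    2.6   -1.0    0.2    2.0    0.1   -0.6    0.3   21.8   23.5   23.3   25.2   22.5   28.0   25.5   22.2   24.0   23.7   26.0   26.0   24.7   28.7   35.1   36.1 
144  -2.0   -1.7    1.4   -2.1   -1.0   -0.8   25.2   23.3   24.9   46.3   46.0   45.1   45.4   36.9   35.0   38.3   25.3   20.8   22.2   26.6   23.1  865.6   29.6   33.5 
145   2.0    1.6    0.9    0.6   -3.2   21.8   34.5   46.2   45.8g  46.8g  48.2g  49.0g  41.8g  46.8g  44.8g  36.5   37.9   25.4   19.4   22.5   22.3   25.0   23.1   29.0 
146   3.3    0.1    1.1   21.6   23.2   34.1   43.5   47.2g  
[... 5089 characters left out ...]
 24.3   23.5 
156  22.1   25.4   25.6   25.2   23.4  865.6   35.5   36.3   34.1   36.0   33.2   36.7   36.0   32.3   31.9   33.8   29.8   27.4   23.4   25.5   23.1   24.1   25.2   22.2 
157  24.1   25.7   27.0   24.5   24.4   25.5   30.1   30.9   34.6   33.3   33.1   35.1   34.2   29.8   31.5   30.2   26.9   24.0   24.6   23.7   24.0   22.4   23.7   25.4 
158  35.1   24.5   23.3   24.9   23.6   25.8   24.7   30.0   27.0   30.6   31.6   29.2   29.2   29.3   26.1   22.3   22.2   24.5   22.7   26.3   24.8   25.2   23.0   28.1 
159  34.3   23.5   24.7   22.4   23.7   26.5   23.5   26.0   26.3   22.5   25.8   28.1   23.2   23.9   24.8   25.7   22.4   27.4   22.0   24.2   24.9   26.8   24.4   25.9
```

The green key dropped from about 46 to 39 mm at 10.8 N, so it is fully down. Now I lift, then cross to yellow.

```bash
python3 -m pendant '[[[0,-0.01,-0.06],[0,0,0],1],[[0.02,-0.02,-0.14],[0,0,0],1],[[0.07,-0.2,-0.15],[0,0,0],1],[[0.13,-0.339,-0.15],[0,0,0],1],[[0.13,-0.339,-0.15],[0,0,0],1],[[0.13,-0.339,-0.15],[0,0,0],1]]'
python3 -c "
from h import *;goal([.4685,-.254,.036],np.radians(2.5))"
```

```text
time: 3.0
eef_pos: [0.4685, -0.2538, 0.0623]
ee_rot: [0.005, 0.693, 0.721, -0.0]
wrist_force: [0.3, 0.6, 0.8]
finger_gap: -0.0001
t 3.0 pos [ 0.4685 -0.2538  0.0623] ydir [0.999 0.04  0.006] zdir [ 0.006 -0.007 -1.   ] F [0.35 0.61 0.76] gap -0.0001
frac [ 0.    -0.001  0.175] mm [ 0.  -0.1 26.3]
turn frac [ 0.011  0.014 -0.007] deg [ 0.34  0.41 -0.22]
```

```bash
python3 -m pendant '[[[0,0,0.08],[0.01,0.01,0],1],[[0,0,0.14],[0.01,0.01,0],1],[[0,0,0.18],[0.01,0.01,0],1],[[0,0,0.18],[0.01,0.01,0],1],[[0,0,0.18],[0.01,0.01,0],1]]'
python3 -c "
from h import *;goal([.568,-.2825,.062])"
```

```text
time: 3.5
eef_pos: [0.47, -0.2547, 0.0397]
ee_rot: [0.002, 0.693, 0.721, -0.0]
wrist_force: [-7.8, 5.6, 23.2]
finger_gap: -0.0
t 3.5 pos [ 0.47   -0.2547  0.0397] ydir [0.999 0.04  0.003] zdir [ 0.003 -0.003 -1.   ] F [-7.77  5.61 23.25] gap -0.0
frac [-0.212  0.646 -0.146] mm [-31.8  96.9 -21.9]
```

Yellow is down at the same height with 23 N. I lift, pass above green, and go to blue.

```bash
python3 -m pendant '[[[0,0,-0.08],[0,0,0],1],[[0,0.01,-0.17],[0,0,0],1],[[-0.1,0.25,-0.18],[0,0,0],1],[[-0.18,0.5,-0.17],[0,0,0],1],[[-0.212,0.646,-0.16],[0,0,0],1],[[-0.212,0.646,-0.15],[0,0,0],1],[[-0.212,0.646,-0.15],[0,0,0],1]]'
python3 -c "
from h import *;goal([.568,-.2825,.036],np.radians(2.5))"
```

```text
time: 4.2
eef_pos: [0.5673, -0.2819, 0.0607]
ee_rot: [0.0, 0.693, 0.721, -0.001]
wrist_force: [-0.3, 0.6, 0.1]
finger_gap: 0.0001
t 4.2 pos [ 0.5673 -0.2819  0.0607] ydir [ 0.999  0.041 -0.001] zdir [-0.001 -0.001 -1.   ] F [-0.31  0.63  0.12] gap 0.0001
frac [-0.004  0.005  0.165] mm [-0.6  0.7 24.7]
turn frac [-0.001  0.003 -0.006] deg [-0.04  0.08 -0.17]
```

```bash
python3 -m pendant '[[[0,0.004,0.08],[0,0,0],1],[[0,0.004,0.13],[0,0,0],1],[[0,0.004,0.165],[0,0,0],1],[[0,0.004,0.165],[0,0,0],1],[[0,0.004,0.165],[0,0,0],1]]'
python3 -c "
from h import *;goal([.5125,.0065,.22])"
```

```text
time: 4.7
eef_pos: [0.5672, -0.2818, 0.0399]
ee_rot: [0.001, 0.693, 0.721, -0.001]
wrist_force: [-5.6, 3.6, 17.2]
finger_gap: -0.0
t 4.7 pos [ 0.5672 -0.2818  0.0399] ydir [ 0.999  0.04  -0.   ] zdir [-0.    -0.002 -1.   ] F [-5.64  3.6  17.15] gap -0.0
frac [ 1.933 -0.287 -1.204] mm [ 289.9  -43.  -180.6]
```

Blue is pressed (17 N). Now I lift and travel to the gauge, opening the hand on the way.

```bash
python3 -m pendant '[[[0,0,-0.1],[0,0,0],1],[[0.02,0,-0.4],[0,0,0],0],[[0.2,0,-0.7],[0,0,0],-1],[[0.5,-0.1,-0.9],[0,0,0],-1],[[0.8,-0.2,-1],[0,0,0],-1],[[1,-0.25,-1],[0,0,0],-1],[[1,-0.28,-1],[0,0,0],-1]]'
python3 -c "
from h import *;goal([.5125,.0065,.22],np.radians(2.5))"
```

```text
time: 5.4
eef_pos: [0.5178, -0.1294, 0.1905]
ee_rot: [0.001, 0.691, 0.723, 0.0]
wrist_force: [0.9, -1.2, 0.7]
finger_gap: 0.0845
t 5.4 pos [ 0.5178 -0.1294  0.1905] ydir [0.999 0.045 0.001] zdir [ 0.001 -0.    -1.   ] F [ 0.92 -1.17  0.7 ] gap 0.0845
frac [ 0.907  0.006 -0.197] mm [136.    0.9 -29.5]
turn frac [0.002 0.001 0.003] deg [0.06 0.03 0.08]
```

```bash
python3 -m pendant '[[[0.3,0,-0.2],[0,0,0],-1],[[0.6,0,-0.2],[0,0,0],-1],[[0.6,0,-0.2],[0,0,0],-1],[[0.6,0,-0.2],[0,0,0],-1]]'
cat >> h.py <<'E'
def wrist():
    from cell import arm
    s=arm.get_state();c=arm.read_camera("wrist");c["M"]=q2R(s["ee_rot"]);c["p"]=np.array(s["eef_pos"]);return c
def wpt(c,u,v,z):
    K=c["intrinsics"];a=np.array([u-K[0,2],v-K[1,2]]);r=np.hypot(*a);th=r/K[0,0]
    e=a/r*np.sin(th);d=np.array([e[0],-e[1],-np.cos(th)])
    T=np.array(c["tool_from_camera"]);d=c["M"]@T[:3,:3]@d;o=c["p"]+c["M"]@T[:3,3]
    return o+d*(z-o[2])/d[2]
E
python3 -c "
from h import *;goal([.5125,.0065,.22])
c=wrist();pickle.dump(c,open('w2.pkl','wb'));cv2.imwrite('pics/w2.png',c['color'][:,:,::-1])"
```

```text
time: 5.8
eef_pos: [0.5131, -0.0392, 0.2196]
ee_rot: [0.0, 0.69, 0.723, -0.0]
wrist_force: [0.8, 0.3, -0.3]
finger_gap: 0.0856
t 5.8 pos [ 0.5131 -0.0392  0.2196] ydir [ 0.999  0.047 -0.   ] zdir [-0.    -0.001 -1.   ] F [ 0.81  0.29 -0.32] gap 0.0856
frac [ 0.305  0.01  -0.003] mm [45.7  1.6 -0.4]
```

View pics/w2.png

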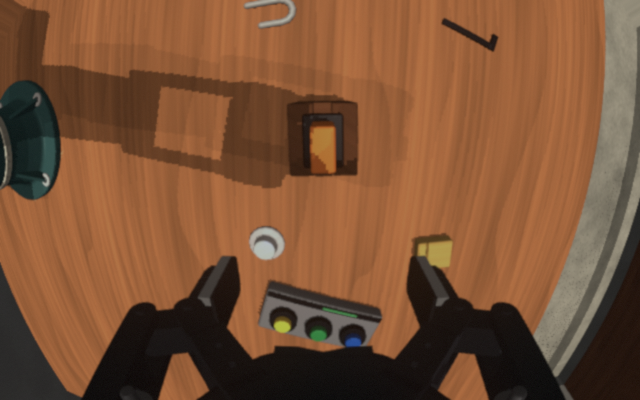

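```bash
python3 -c "
from h import *
c=pickle.load(open('w2.pkl','rb'));crop(c,275,90,375,185,6,'pics/w2c.png')"
```

```text
(no output)
```

View pics/w2c.png

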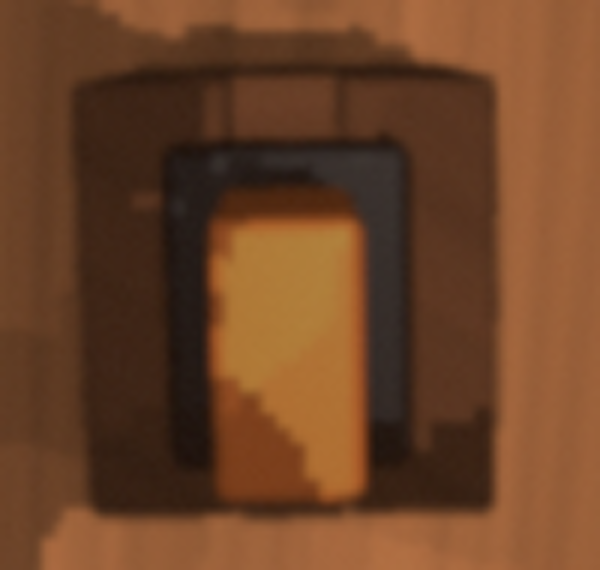

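```bash
python3 -c "
from h import *
c=pickle.load(open('w2.pkl','rb'))
P=np.array([wpt(c,275+u/6,90+v/6,.15) for u,v in [(210,218),(364,218),(368,498),(217,500)]])
print(P.round(4),P.mean(0));print(np.linalg.norm(P[1]-P[0]),np.linalg.norm(P[2]-P[1]))
y=P[0]+P[1]-P[2]-P[3];x=P[1]+P[2]-P[0]-P[3];print('yaw from y',np.degrees(np.arctan2(-y[0],y[1])),'from x',np.degrees(np.arctan2(x[1],x[0])))
P=np.array([wpt(c,275+u/6,90+v/6,.1) for u,v in [(75,85),(495,80),(493,512),(95,515)]])
print('holder',P.round(4).tolist(),P.mean(0));y=P[0]+P[1]-P[2]-P[3];x=P[1]+P[2]-P[0]-P[3];print('yaw from y',np.degrees(np.arctan2(-y[0],y[1])),'from x',np.degrees(np.arctan2(x[1],x[0])))
goal([.513,.0075,.113],np.radians(2.7))"
```

```text
[[ 0.5005  0.0222  0.15  ]
 [ 0.5179  0.023   0.15  ]
 [ 0.5203 -0.0099  0.15  ]
 [ 0.5025 -0.011   0.15  ]] [0.51029475 0.0060647  0.15      ]
0.017489658353121242 0.03302112063028178
yaw from y 3.807829005775726 from x 3.0980156975245383
holder [[0.479, 0.0352, 0.1], [0.5374, 0.0386, 0.1], [0.5415, -0.0239, 0.1], [0.4834, -0.0271, 0.1]] [0.51031139 0.00568029 0.1       ]
yaw from y 3.8912636427876155 from x 3.266093277468723
t 5.85 pos [ 0.5131 -0.0401  0.2193] ydir [ 0.999  0.045 -0.001] zdir [-0.001 -0.001 -1.   ] F [-0.76  0.04  0.06] gap 0.0852
frac [0.318 0.014 0.708] mm [ 47.7   2.1 106.3]
turn frac [-0.002  0.002 -0.004] deg [-0.05  0.06 -0.13]
```

Sizes match (17.5 × 33 mm), which puts the gauge at (0.511, 0.006) with yaw ≈3.4°. Going over it, then down.

```bash
python3 -m pendant '[[[0.15,0,0],[0,0,-0.02],-1],[[0.31,0,0.1],[0,0,-0.02],-1],[[0.31,0,0.3],[0,0,-0.02],-1],[[0.31,0,0.4],[0,0,-0.02],-1],[[0.31,0,0.4],[0,0,-0.02],-1]]'
python3 -c "
from h import *;goal([.511,.006,.112],np.radians(3.4))"
```

```text
time: 6.35
eef_pos: [0.5088, 0.0049, 0.1553]
ee_rot: [-0.003, 0.688, 0.726, -0.003]
wrist_force: [-0.1, 0.3, 0.4]
finger_gap: 0.0855
t 6.35 pos [0.5088 0.0049 0.1553] ydir [ 0.999  0.053 -0.009] zdir [-0.009 -0.001 -1.   ] F [-0.11  0.32  0.35] gap 0.0855
frac [0.006 0.017 0.288] mm [ 1.   2.6 43.2]
turn frac [-0.017  0.001 -0.012] deg [-0.51  0.02 -0.35]
```

```bash
python3 -m pendant '[[[0.006,0.017,0.15],[-0.017,0,-0.012],-1],[[0.006,0.017,0.288],[-0.017,0,-0.012],-1],[[0.006,0.017,0.288],[-0.017,0,-0.012],-1],[[0.006,0.017,0.288],[-0.017,0,-0.012],-1]]'
python3 -c "
from h import *;goal([.511,.006,.112],np.radians(3.4))
c=wrist();crop(c,170,60,470,400,2.2,'pics/w3.png');pickle.dump(c,open('w3.pkl','wb'))"
```

```text
time: 6.75
eef_pos: [0.5114, 0.0051, 0.1129]
ee_rot: [0.0, 0.686, 0.727, -0.0]
wrist_force: [-0.3, -0.4, 0.0]
finger_gap: 0.0851
t 6.75 pos [0.5114 0.0051 0.1129] ydir [0.998 0.058 0.001] zdir [ 0.001 -0.001 -1.   ] F [-0.28 -0.39  0.02] gap 0.0851
frac [ 0.006 -0.002  0.006] mm [ 1.  -0.4  0.9]
turn frac [ 0.001  0.001 -0.002] deg [ 0.03  0.04 -0.06]
```

View pics/w3.png

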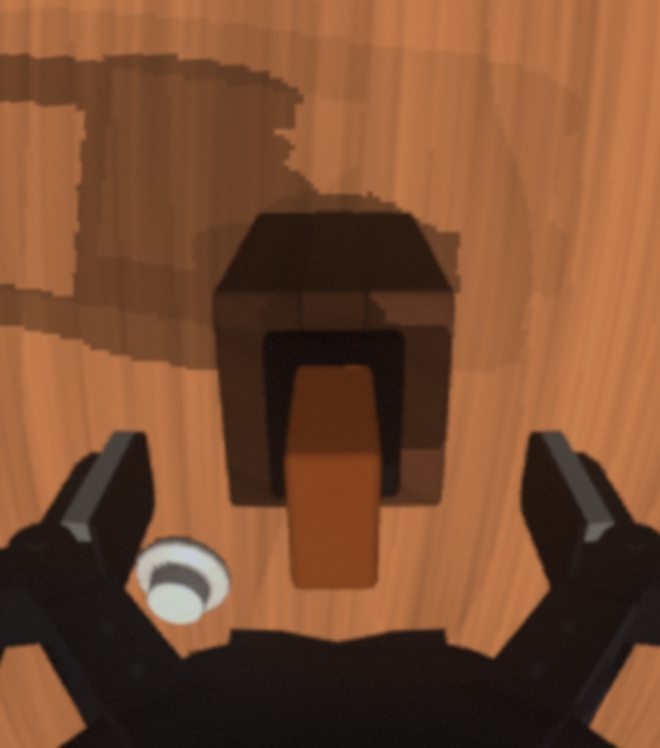

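The grip sits between the fingers about 1 mm left of centre. I correct that and close.

```bash
python3 -m pendant '[[[0.006,-0.007,0.006],[0,0,0],-0.3],[[0.006,-0.007,0.006],[0,0,0],0.4],[[0.006,-0.007,0.006],[0,0,0],1],[[0.006,-0.007,0.006],[0,0,0],1],[[0.006,-0.007,0.006],[0,0,0],1],[[0.006,-0.007,0.006],[0,0,0],1]]'
python3 -c "
from h import *;goal([.51,.006,.23],np.radians(3.4))"
```

```text
time: 7.4
eef_pos: [0.5112, 0.0061, 0.1132]
ee_rot: [0.001, 0.686, 0.728, 0.001]
wrist_force: [-0.2, 0.0, 1.9]
finger_gap: 0.017
t 7.4 pos [0.5112 0.0061 0.1132] ydir [0.998 0.059 0.003] zdir [ 0.003 -0.001 -1.   ] F [-0.18  0.01  1.89] gap 0.017
frac [-0.001 -0.005 -0.779] mm [-1.000e-01 -8.000e-01 -1.168e+02]
turn frac [ 0.006  0.002 -0.001] deg [ 0.18  0.06 -0.04]
```

```bash
python3 -m pendant '[[[0,0,-0.1],[0,0,0],1],[[0,0,-0.3],[0,0,0],1],[[0,0,-0.5],[0,0,0],1],[[0,0,-0.75],[0,0,0],1],[[0,0,-1],[0,0,0],1],[[0,0,-1],[0,0,0],1],[[0,0,-1],[0,0,0],1]]'
python3 -c "
from h import *
from cell import arm
print(arm.get_state()['finger_gap'])
c=arm.read_camera('scene');crop(c,270,80,500,290,3,'pics/s4.png');pickle.dump(c,open('s4.pkl','wb'))
c=arm.read_camera('top');pickle.dump(c,open('t4.pkl','wb'))
goal([.508,.20,.27],np.radians(-11.2))"
```

```text
time: 8.1
eef_pos: [0.511, 0.0062, 0.2639]
ee_rot: [0.002, 0.686, 0.728, 0.001]
wrist_force: [-1.3, 0.4, -0.8]
finger_gap: 0.0174
0.017405938057812254
t 8.2 pos [0.5099 0.0063 0.2612] ydir [ 0.998  0.059 -0.   ] zdir [-0.    -0.001 -1.   ] F [ 0.37  0.55 -0.2 ] gap 0.0171
frac [ 1.29   0.063 -0.059] mm [193.5   9.4  -8.9]
turn frac [-0.     0.001  0.485] deg [-1.000e-02  3.000e-02  1.456e+01]
```

View pics/s4.png

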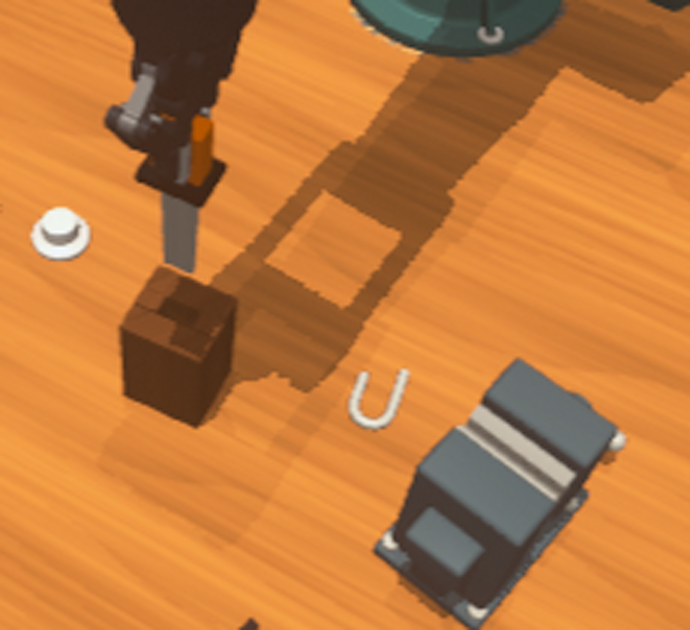

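The gauge is out of the holder and upright, with the tip at about z=0.153. I move short of the vise, turning to its yaw, and look with the wrist camera.

```bash
python3 -m pendant '[[[0.2,0,-0.03],[0,0,0.1],1],[[0.4,0.0,-0.05],[0,0,0.25],1],[[0.6,0.02,-0.05],[0,0,0.4],1],[[0.8,0.04,-0.05],[0,0,0.485],1],[[0.95,0.06,-0.05],[0,0,0.485],1],[[0.95,0.06,-0.05],[0,0,0.485],1],[[0.95,0.06,-0.05],[0,0,0.485],1]]'
python3 -c "
from h import *
goal([.508,.249,.265],np.radians(-11.2))
c=wrist();cv2.imwrite('pics/w4.png',c['color'][:,:,::-1]);pickle.dump(c,open('w4.pkl','wb'))"
```

```text
time: 8.9
eef_pos: [0.5098, 0.149, 0.2665]
ee_rot: [-0.001, 0.772, 0.635, -0.002]
wrist_force: [-0.1, 0.3, -1.6]
finger_gap: 0.017
t 8.9 pos [0.5098 0.149  0.2665] ydir [ 0.981 -0.193 -0.004] zdir [-0.004 -0.002 -1.   ] F [-0.1   0.3  -1.61] gap 0.017
frac [ 0.652 -0.141  0.009] mm [ 97.7 -21.1   1.3]
turn frac [-0.007  0.005  0.002] deg [-0.21  0.15  0.06]
```

View pics/w4.png

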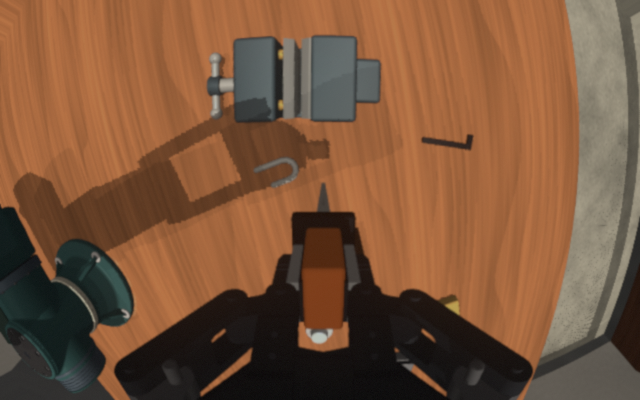

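```bash
python3 -c "
from h import *
c=pickle.load(open('w4.pkl','rb'));crop(c,225,25,385,130,4.9,'pics/w4c.png')
crop(c,290,170,355,240,8,'pics/w4d.png')"
```

```text
(no output)
```

View pics/w4c.png

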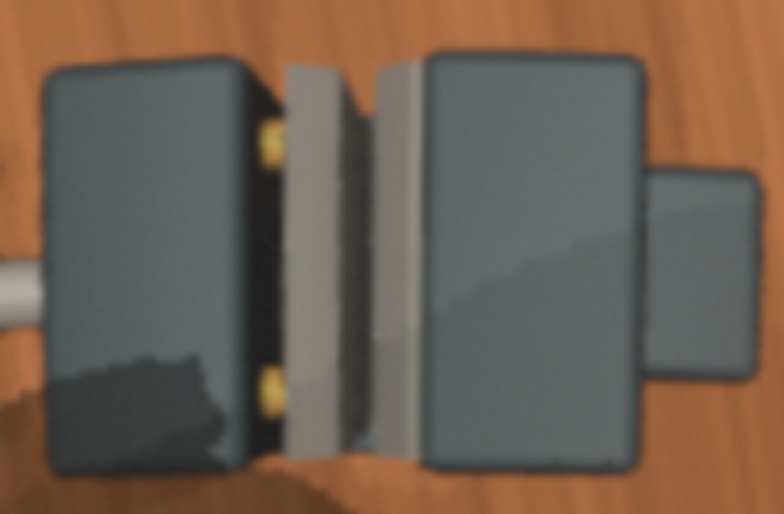

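View pics/w4d.png

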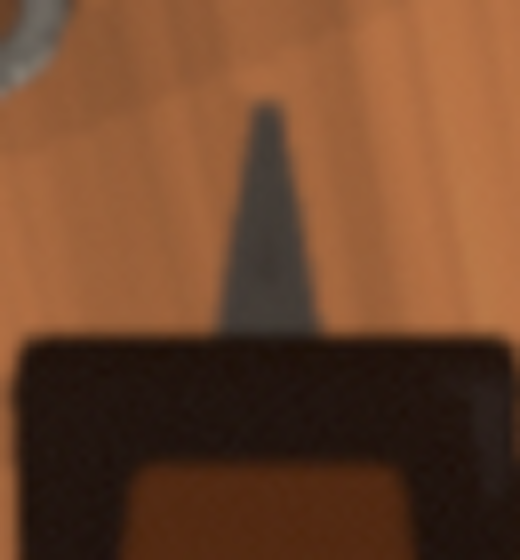

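```bash
python3 -c "
from h import *
c=pickle.load(open('w4.pkl','rb'));M=c['M'];p=c['p']
def T(w): return (M.T@(w-p)*1000).round(1)
print('tip',T(wpt(c,290+267/8,170+103/8,.1585)))
print('collar top edge', [T(wpt(c,290+u/8,170+343/8,.2665-.013)) for u in (22,508)])
f=lambda u,v,z:wpt(c,225+u/4.9,25+v/4.9,z)
for n,l,z in [('frontbevelbottom',[(341,110),(340,420)],.122),('fixbevelbottom',[(374,110),(375,400)],.122),('fix jaw edge',[(425,65),(424,460)],.13),('fix far edge',[(645,65),(638,460)],.13),('slide left',[(45,80),(50,465)],.13),('plate front back edge',[(287,68),(285,456)],.13),('ends fixplate',[(405,63),(405,459)],.13)]:
    A=[f(u,v,z) for u,v in l]; print(n,[T(a) for a in A],A[0].round(4),A[1].round(4),'yaw',np.degrees(np.arctan2(-(A[0]-A[1])[0],(A[0]-A[1])[1])).round(2))
"
```

```text
tip [ 10.3  -0.4 108. ]
collar top edge [array([ 21.2, -17.1,  13. ]), array([21.2, 15.7, 12.9])]
frontbevelbottom [array([127.9, -26.4, 144.2]), array([ 68.9, -27. , 144.4])] [0.5081 0.2794 0.122 ] [0.4961 0.2216 0.122 ] yaw -11.71
fixbevelbottom [array([127.8, -20.3, 144.2]), array([ 72.6, -20.4, 144.4])] [0.514 0.278 0.122] [0.5033 0.2239 0.122 ] yaw -11.22
fix jaw edge [array([134.9, -10.6, 136.2]), array([ 61.8, -11. , 136.4])] [0.5249 0.2831 0.13  ] [0.5104 0.2115 0.13  ] yaw -11.42
fix far edge [array([135.3,  28.7, 136. ]), array([ 62. ,  28.1, 136.2])] [0.5636 0.276  0.13  ] [0.5488 0.2042 0.13  ] yaw -11.64
slide left [array([135.9, -80.6, 136.4]), array([ 62.7, -81.3, 136.6])] [0.4565 0.2976 0.13  ] [0.4417 0.226  0.13  ] yaw -11.67
plate front back edge [array([135. , -35.4, 136.3]), array([ 62.8, -36.5, 136.5])] [0.5006 0.2881 0.13  ] [0.4856 0.2175 0.13  ] yaw -11.97
ends fixplate [array([135.3, -14.2, 136.2]), array([ 62. , -14.5, 136.4])] [0.5215 0.2843 0.13  ] [0.5071 0.2124 0.13  ] yaw -11.33
```

The gap middle is −23.4 mm in tool y and 98.6 mm in tool x, the gap is about 6.2 mm wide, and the vise yaw is −11.6°. The blade tip is at (−0.5, −0.4). Moving above the gap.

```bash
python3 -m pendant '[[[0.2,-0.05,0],[0,0,0],1],[[0.4,-0.1,0],[-0.007,0.005,0.016],1],[[0.6,-0.145,0],[-0.007,0.005,0.016],1],[[0.66,-0.153,0],[-0.007,0.005,0.016],1],[[0.66,-0.153,0],[-0.007,0.005,0.016],1],[[0.66,-0.153,0],[-0.007,0.005,0.016],1]]'
python3 -c "
from h import *
goal([.508,.249,.265],np.radians(-11.6))
c=wrist();crop(c,200,90,450,330,2.5,'pics/w5.png');pickle.dump(c,open('w5.pkl','wb'))
from cell import arm
c=arm.read_camera('scene');crop(c,370,120,500,300,4,'pics/s5.png');pickle.dump(c,open('s5.pkl','wb'))
"
```

```text
time: 9.55
eef_pos: [0.5069, 0.2487, 0.2665]
ee_rot: [0.001, 0.776, 0.631, -0.0]
wrist_force: [-0.7, -0.1, -0.9]
finger_gap: 0.0171
t 9.55 pos [0.5069 0.2487 0.2665] ydir [ 0.979 -0.204  0.001] zdir [ 0.    -0.001 -1.   ] F [-0.68 -0.08 -0.89] gap 0.0171
frac [0.003 0.007 0.01 ] mm [0.5 1.  1.5]
turn frac [ 0.001  0.002 -0.005] deg [ 0.04  0.06 -0.15]
```

View pics/w5.png

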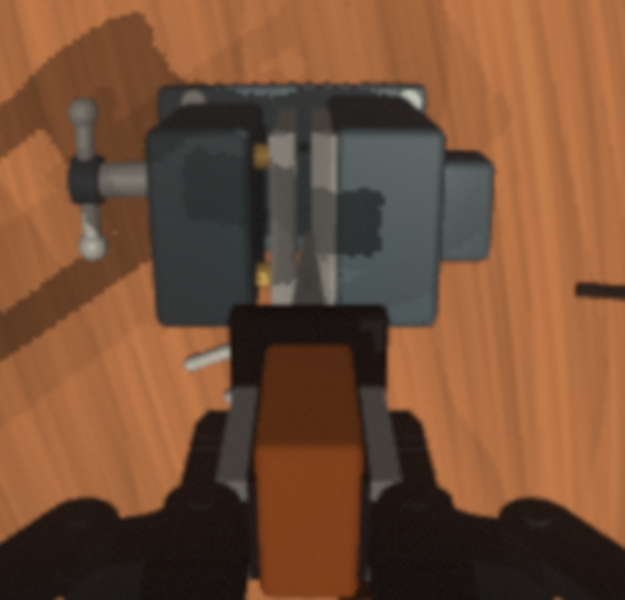

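View pics/s5.png

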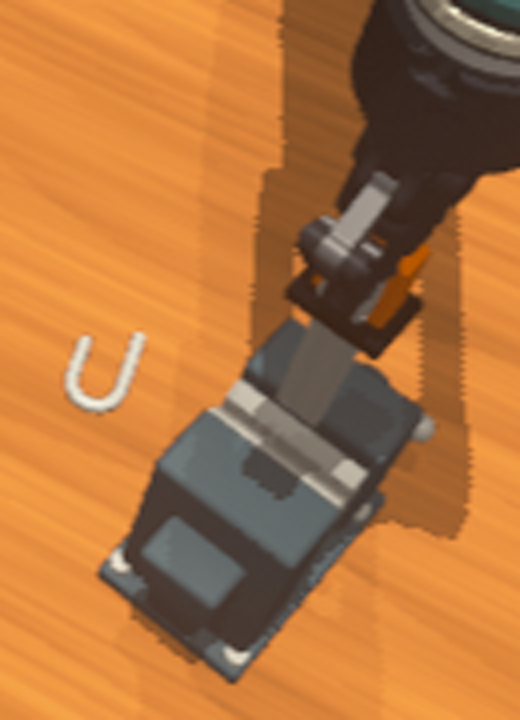

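```bash
python3 -c "
from h import *
c=pickle.load(open('w5.pkl','rb'));crop(c,290,120,350,220,8,'pics/w5c.png')"
```

```text
(no output)
```

View pics/w5c.png

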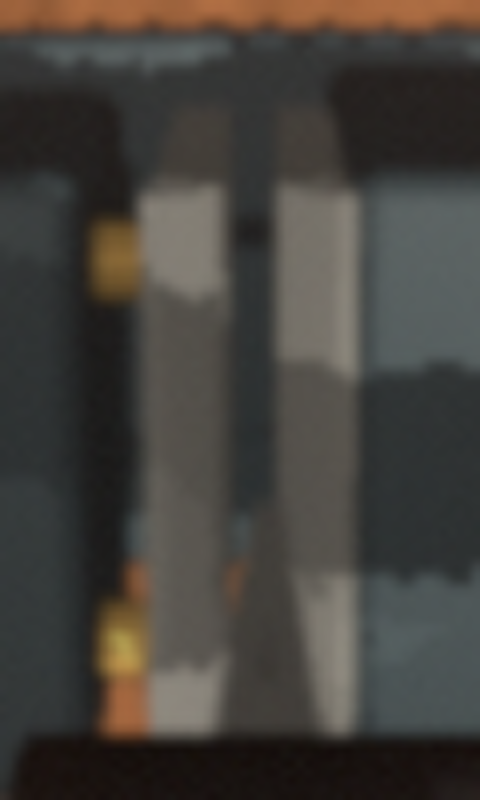

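```bash
python3 -c "
from h import *
c=pickle.load(open('w5.pkl','rb'));M=c['M'];p=c['p']
g=lambda u,v,z:print(u,(M.T@(wpt(c,290+u/8,120+v/8,z)-p)*1000).round(2))
for u in(228,276,252):g(u,200,.122);g(u,450,.122)
g(264,510,.1585)
g(250,185,.13)
"
```

```text
228 [ 36.56  -4.93 144.43]
228 [  6.26  -5.03 144.47]
276 [ 36.56   0.66 144.44]
276 [  6.26   0.71 144.47]
252 [ 36.56  -2.13 144.44]
252 [  6.26  -2.16 144.47]
264 [  9.54  -0.73 107.97]
250 [ 39.6   -2.32 136.43]
```

The tip is 1.4 mm right of the gap middle. I correct, then enter the funnel to about 25 mm depth.

```bash
python3 -m pendant '[[[0,-0.009,0],[0,0,0],1],[[0,-0.009,0.08],[0,0,0],1],[[0,-0.009,0.16],[0,0,0],1],[[0,-0.009,0.22],[0,0,0],1],[[0,-0.009,0.28],[0,0,0],1],[[0,-0.009,0.34],[0,0,0],1],[[0,-0.009,0.35],[0,0,0],1],[[0,-0.009,0.35],[0,0,0],1]]'
python3 -c "
from h import *
goal([.5055,.249,.190],np.radians(-11.6))
c=wrist();crop(c,200,90,450,330,2.5,'pics/w6.png');pickle.dump(c,open('w6.pkl','wb'))
from cell import arm
c=arm.read_camera('scene');crop(c,370,120,500,300,4,'pics/s6.png')
print(arm.get_state()['wrist_force'])
"
```

```text
time: 10.45
eef_pos: [0.5056, 0.2489, 0.2138]
ee_rot: [0.0, 0.776, 0.631, -0.0]
wrist_force: [0.6, 0.1, -0.9]
finger_gap: 0.0174
t 10.45 pos [0.5056 0.2489 0.2138] ydir [ 0.979 -0.204  0.   ] zdir [ 0.    -0.001 -1.   ] F [ 0.55  0.06 -0.91] gap 0.0174
frac [ 0.001 -0.001  0.158] mm [ 0.1 -0.1 23.8]
turn frac [ 0.     0.002 -0.006] deg [ 0.01  0.05 -0.18]
[ 0.15847876 -0.67009286 -1.33197742]
```

View pics/w6.png

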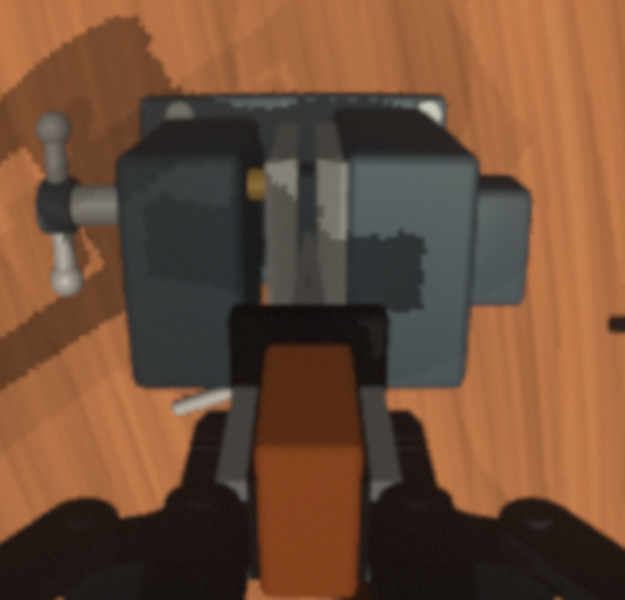

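View pics/s6.png

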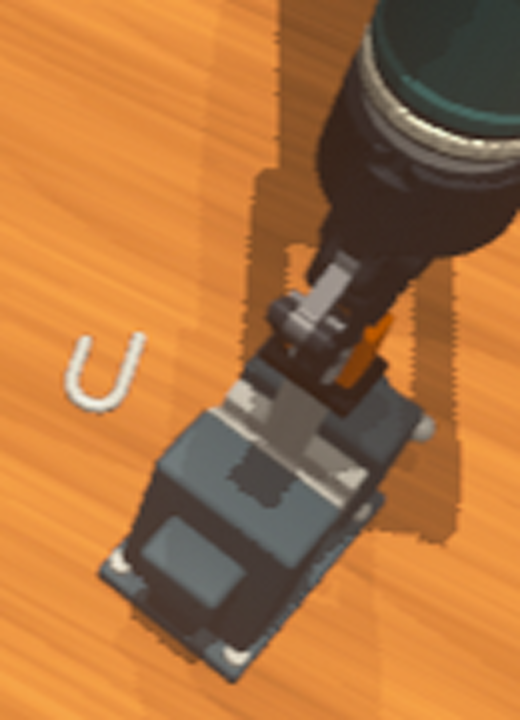

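The blade is in the gap at about 24 mm with no drag (Fz −0.9 N). I continue slowly, watching the force.

```bash
python3 -m pendant '[[[0,0,0.02],[0,0,0],1],[[0,0,0.04],[0,0,0],1],[[0,0,0.06],[0,0,0],1],[[0,0,0.08],[0,0,0],1],[[0,0,0.08],[0,0,0],1],[[0,0,0.08],[0,0,0],1]]'
cat > f.py <<'E'
from cell import arm
import numpy as np
F=[];M=[]
for i in range(6):
    s=arm.get_state();F.append(s["wrist_force"]);M.append(s["moment"]);arm.read_camera("top")
print("meanF",np.mean(F,0).round(2),"std",np.std(F,0).round(2),"M",np.mean(M,0).round(3),"z",s["eef_pos"].round(4),"depth mm",round(130-(s["eef_pos"][2]*1000-108),1),"t",s["time"])
E
python3 f.py
```

```text
time: 11.15
eef_pos: [0.5059, 0.249, 0.2026]
ee_rot: [0.001, 0.776, 0.631, 0.0]
wrist_force: [0.9, -0.3, -0.8]
finger_gap: 0.0178
meanF [-0.03  0.2  -0.93] std [0.61 0.29 0.34] M [-0.002  0.003  0.   ] z [0.5061 0.2491 0.203 ] depth mm 35.0 t 11.4
```

```bash
python3 -m pendant '[[[0,0,0.015],[0,0,0],1],[[0,0,0.03],[0,0,0],1],[[0,0,0.035],[0,0,0],1],[[0,0,0.035],[0,0,0],1]]'; python3 f.py
```

```text
time: 11.85
eef_pos: [0.5059, 0.249, 0.1974]
ee_rot: [0.001, 0.776, 0.631, 0.0]
wrist_force: [0.2, -1.2, -0.9]
finger_gap: 0.0172
meanF [-0.19 -0.1  -1.05] std [0.43 0.65 0.71] M [-0.002  0.01  -0.009] z [0.5061 0.2491 0.1978] depth mm 40.2 t 12.1
```

```bash
python3 -m pendant '[[[0,0,0.015],[0,0,0],1],[[0,0,0.03],[0,0,0],1],[[0,0,0.035],[0,0,0],1],[[0,0,0.035],[0,0,0],1]]'; python3 f.py
```

```text
time: 12.55
eef_pos: [0.506, 0.249, 0.1922]
ee_rot: [0.001, 0.776, 0.631, 0.001]
wrist_force: [0.1, 0.0, -0.7]
finger_gap: 0.0176
meanF [ 0.11  0.17 -0.8 ] std [0.4  0.48 0.37] M [-0.017  0.039  0.014] z [0.5062 0.2491 0.1927] depth mm 45.3 t 12.8
```

```bash
python3 -m pendant '[[[0,0,0.01],[0,0,0],1],[[0,0,0.02],[0,0,0],1],[[0,0,0.027],[0,0,0],1],[[0,0,0.027],[0,0,0],1]]'; python3 f.py
```

```text
time: 13.25
eef_pos: [0.506, 0.2491, 0.1883]
ee_rot: [0.001, 0.776, 0.631, 0.001]
wrist_force: [-0.1, 1.1, -1.5]
finger_gap: 0.0172
meanF [-0.    0.02 -1.29] std [0.32 0.6  0.37] M [0.038 0.02  0.001] z [0.5061 0.2491 0.1885] depth mm 49.5 t 13.5
```

```bash
python3 -m pendant '[[[0,0,0.01],[0,0,0],1],[[0,0,0.02],[0,0,0],1],[[0,0,0.024],[0,0,0],1],[[0,0,0.024],[0,0,0],1]]'; python3 f.py
```

```text
time: 13.95
eef_pos: [0.5064, 0.2492, 0.1856]
ee_rot: [0.001, 0.776, 0.631, 0.001]
wrist_force: [-0.2, 0.3, 1.8]
finger_gap: 0.0175
meanF [-0.02  0.32  2.46] std [0.57 0.43 0.4 ] M [0.045 0.034 0.013] z [0.5063 0.2492 0.1852] depth mm 52.8 t 14.2
```

First drag appeared at about 51–52 mm depth (about 3.4 N net). I go 9 mm further, in two steps.

```bash
python3 -m pendant '[[[0,0,0.01],[0,0,0],1],[[0,0,0.02],[0,0,0],1],[[0,0,0.03],[0,0,0],1],[[0,0,0.03],[0,0,0],1],[[0,0,0.03],[0,0,0],1]]'; python3 f.py
```

```text
time: 14.75
eef_pos: [0.5061, 0.2492, 0.1803]
ee_rot: [0.001, 0.776, 0.631, 0.001]
wrist_force: [-0.9, 0.4, 2.5]
finger_gap: 0.0173
meanF [-0.36  0.42  1.23] std [0.49 0.31 0.95] M [0.089 0.068 0.005] z [0.5061 0.2492 0.1803] depth mm 57.7 t 15.0
```

```bash
python3 -m pendant '[[[0,0,0.01],[0,0,0],1],[[0,0,0.02],[0,0,0],1],[[0,0,0.03],[0,0,0],1],[[0,0,0.035],[0,0,0],1]]'; python3 f.py
python3 -c "
from h import *
goal([.506,.249,.18],np.radians(-11.6))
from cell import arm
c=arm.read_camera('scene');crop(c,370,120,500,300,4,'pics/s7.png');pickle.dump(c,open('s7.pkl','wb'))
c=wrist();crop(c,220,100,420,260,4,'pics/w7.png');pickle.dump(c,open('w7.pkl','wb'))
"
```

```text
time: 15.45
eef_pos: [0.5062, 0.2492, 0.1753]
ee_rot: [0.001, 0.776, 0.631, 0.001]
wrist_force: [-0.9, 0.7, 4.5]
finger_gap: 0.017
meanF [-0.83  0.26  4.17] std [0.31 0.33 0.47] M [0.021 0.1   0.017] z [0.5062 0.2492 0.1751] depth mm 62.9 t 15.7
t 15.75 pos [0.5061 0.2492 0.1751] ydir [ 0.979 -0.204  0.002] zdir [ 0.002  0.    -1.   ] F [0.48 1.43 3.79] gap 0.0172
frac [-0.002 -0.001 -0.032] mm [-0.2 -0.1 -4.9]
turn frac [ 0.004 -0.001 -0.006] deg [ 0.12 -0.04 -0.18]
```

View pics/s7.png

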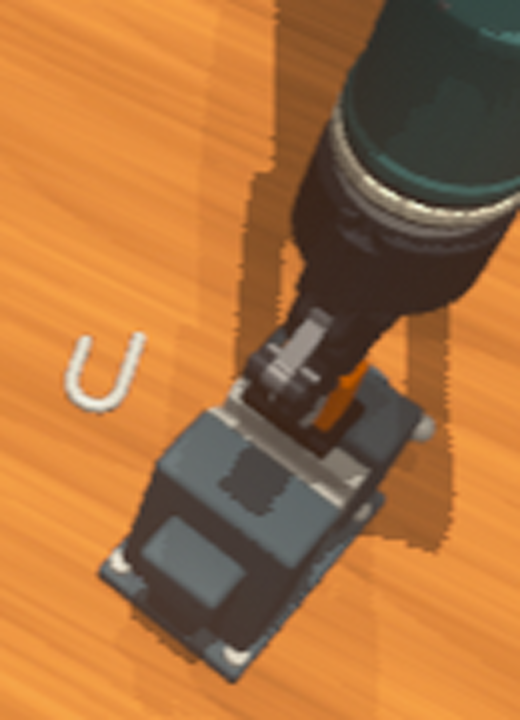

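View pics/w7.png

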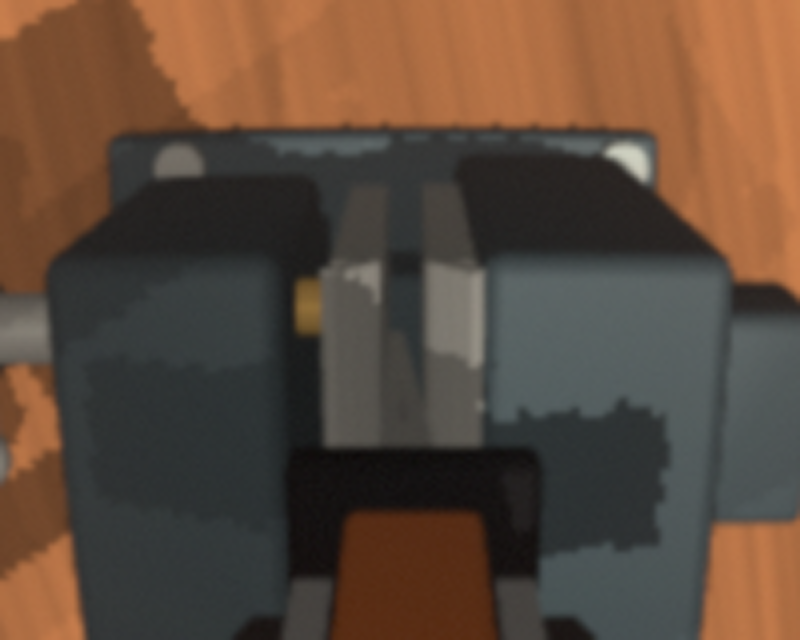

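Drag is about 5.2 N net and the depth is about 12 mm past first touch, so both estimates put the plate at about 1.1 mm back. I do one last stability check, then hand in.

```bash
python3 f.py; python3 -c "
from h import *
from cell import arm
c=arm.read_camera('top');d=pickle.load(open('c0.pkl','rb'))['top']
df=np.abs(c['color'].astype(int)-d['color']).sum(2)
for n,(u0,u1,v0,v1) in dict(tool=(240,265,135,175),padlock=(360,392,145,178),dial=(362,392,243,273),shackle=(240,264,243,275),handle=(168,215,265,293)).items(): print(n,(df[v0:v1,u0:u1]>120).sum())
goal([.506,.249,.175],np.radians(-11.6))
arm.job_done();print('done')"
```

```text
meanF [-0.68  0.3   4.38] std [0.65 0.38 0.41] M [0.06  0.096 0.019] z [0.5062 0.2492 0.1751] depth mm 62.9 t 16.1
tool 0
padlock 0
dial 0
shackle 0
handle 602
t 16.2 pos [0.5061 0.2492 0.1751] ydir [ 0.979 -0.204  0.002] zdir [ 0.002  0.    -1.   ] F [0.31 0.19 4.37] gap 0.0171
frac [-0.002 -0.001  0.001] mm [-0.2 -0.1  0.1]
turn frac [ 0.004 -0.001 -0.006] deg [ 0.11 -0.04 -0.17]
the job is handed in; nothing more can be done
done
```

I pressed the keys in order (green, then yellow, then blue), lifting well clear between presses. I then took the gauge out of its holder and slid its blade down the middle of the vise gap. I handed the job in at about 16.2 s, with the gauge still held.

**Keys:** Each press stopped with the fingertips at 40 mm. For green, the depth image showed its top drop from about 46 to 39 mm. I judged yellow and blue only by height and force (23 N and 17 N, against 5 N for fully down). The depth images put the key tops at about 46 mm rather than the stated 42 mm. I did not take a picture after each press to confirm that the key sprang back.

**Gauge:** At hand-in the tip was about 63 mm below the jaw top, the tool was within 0.2° of vertical, and the hand was still gripping the 18 mm handle (finger gap 17 mm). Drag was steady at about 5.4 N. It first appeared at about 51–52 mm depth, so I put the sprung plate about 1.1 mm back, from both drag and depth. Sideways force was only about 0.7 N, so both plates should be pressed with about 4 N. I estimated the plate forces and travel this way and did not measure them directly.

**Surroundings:** The padlock, shackle, dial and tension tool showed no change in the top picture. The same comparison failed at the vise's T-handle: many pixels had changed. The arm or its shadow over that area could explain it, but I did not confirm that. The sideways force at the wrist stayed around 1 N during the insertion, far below the screw's 150 N hold.

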